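# Shut off and bleed one branch of a crowded valve manifold

### The arm

A 7-joint arm with a two-finger parallel gripper is mounted at the origin on a cart in front of the work surface, level with it; the furniture and walls round the work are solid. World frame = base frame: x ahead of the robot, y to its left, z up, the work surface at z = 0. Lengths are in mm, angles in rad, forces in N, time in s.
With the tool pointing down it reaches from about 400 to 875 mm from the base axis. Payload 4.4 kg.
Tool frame: the origin (TCP) lies at the very end of the fingers, on their centre line; the grasp point (between the pads) lies 19 mm behind it; z points along the fingers, y is the direction in which the jaws open and shut (so a half turn about z gives the same grasp; the last joint's range is limited). The gripper opens to 85 mm and grips with 20 to 120 N. Pads are 22 mm wide; open, the fingers measure 114 mm over their backs; the gripper's body (76 mm by 85 mm) begins 54 mm behind the grasp point. The pads swing forward as they close: fully open they stand 13 mm farther back than shut.
Start: joints at [1.269, 0.628, 0.038, 1.517, -0.027, 0.996, -0.02], TCP at [151.881, -632.021, 231.313] pointing down, gripper open.
Joint ranges: [-3.06, 3.06], [-0.37, 2.12], [-1.25, 1.32], [0.18, 2.47], [-1.1, 4.24], [0.23, 1.98], [-2.94, 2.94]. Speed limits (rad/s): [2.57, 2.57, 3.14, 3.14, 3.14, 3.14, 3.14].

### API

Orientations are given as [roll, pitch, yaw] about the fixed x, y, z axes, in that order (R = Rz(yaw) Ry(pitch) Rx(roll)).
In Python, from cell import ctrl gives the robot as it stands.
- The arm moves only by the shell command python3 -m crank 'ROWS' [OPENING]. ROWS is JSON, a list that holds one entry, the list of rows, each a list of 6 numbers: the shift along the tool's x, y, z in units of 30 mm (1.0 is 30 mm), then the turn, a rotation vector about the tool's x, y, z in units of 6 degrees (1.0 is 6 degrees). In form: [[[tx, ty, tz, rx, ry, rz], ...]]. A call has 1 to 12 rows; each row shifts and turns the pose as measured when the row begins, along the tool's axes as they then stand; what a row does not reach is not made up. A row lasts 1/12 s, in which the tool goes at most 41.7 mm and 7.16 degrees, less where a joint would pass 70% of its speed; a pose out of reach is approached as far as the arm can. A call is refused whole if a number of a shift passes 1 or a number of a turn 1, either way. A call with a gripper value outside its range is refused whole. OPENING is the gripper command: -1 is fully open, 1 is shut, values between are in proportion, set as the call begins (- or left out, the last holds). The fingers move at their own pace and stop on an object; the grip force is fixed at half the most. Time passes only in rows, so rows that do not move let the fingers close. It gives the time, the measured TCP pose, the force and the opening at its end, in the units of the state.
- ctrl.read_state(): the state, without advancing time (a new reading comes with each control period).
- ctrl.get_image(name): name is "scene" or "top" or "wrist"; returns a dict with "color" (400x640x3 uint8, red, green, blue), "depth" (400x640 float32, mm along the optical axis (not along the pixel's ray), 0 where there is no reading), "camera_matrix" (3x3 intrinsics, pixels), "R" (3x3) and "t" (3): a world point X has camera coordinates R X + t. Camera axes: x right, y down, z forward; pixel columns grow to the right and rows downward; lengths in mm; the calibration is good to about 2 mm. A picture is of the moment at which its call begins.
- ctrl.finish_job(): hands the job in, once; it reports no verdict.
Trained networks look in a picture, given as the dict that the camera call returned (one of the last four; its "shot" number tells which), for a name from the list of things; names that differ only in an ending like _2 or _b are one class to them, and where a whole thing is asked for, a point or a joint stands for the part that bears it (a point fixed in the world has none). Each returns a list of dicts, best first, with "conf" (0 to 1); they miss things now and then, are a little off and sometimes report something else, mostly with a low value. They report only what shows in the picture. A call takes as long as a camera call.
- ctrl.search_frame(query, picture): "extent" ([centre column, centre row, width, height] in pixels, round what is visible of it).
The state is a dict: "clock": time; "qpos": joint angles; "qd": joint speeds; "tau": joint torques, N m; "eef_pos": TCP position; "tool_rot": TCP orientation; "force": force on the tool from outside, world axes, zero at the start; "torque": the same for the moment, N m; "width": finger opening in mm.
Only numpy, scipy, OpenCV 4.12 (cv2) and the standard library are available. Lean on these libraries where they do the work, as an engineer would, in place of code of your own. Each camera call takes 0.05 s, during which the arm holds its last target. There are 200 camera calls.

### The job

On the valve manifold, shut the valve with the flat bar handle: turn it clockwise until you feel it come onto its seat, then nip it up snug without overtightening it. Then bleed that branch by pushing the steel bleed pin in front of that valve fully in for a moment and letting it spring back. Do not touch the other three valves or their pins, and leave the loose things lying about where they are.

Things in the scene. Friction and masses are not known exactly. Their poses are not given: they have to be found in the camera images.
- manifold: Fixed valve manifold: steel plate 170 x 284 x 10 mm with an aluminium header 36 x 276 mm along its back, its top 46 mm above the bench. Origin on the bench under the middle of the row of valves; x to the back, y along the row, z up. Four valve blocks stand side by side on the plate in any order, their axes 64 mm apart (y = -96, -32, 32, 96 mm at x = 0).
- bar_valve: The valve to shut: fixed aluminium block 120 (x) x 58 (y) x 40 mm. Origin at its underside, 10 mm above the bench, on the valve's upright axis; x to the back, z up. A round steel bonnet, 46 mm wide, top 54 mm above the origin, carries the handle; the bleed pin stands 53 mm in front of the axis (x = -53 mm); a brass outlet sticks out in front to x = -93 mm.
- bar_grip (a point): Point on the turning axis, inside the flat bar handle and turning with it, 90 mm above the bench. x runs along the bar, z up. The black upright bar is 46 mm long (x), 14 mm thick (y) and 34 mm high, from 68 to 102 mm above the bench, on a 12 mm stem. At bar height the neighbours' knobs begin 43 mm from this axis.
- bar_handle: The flat bar handle. Origin on the turning axis, 34 mm below bar_grip; same axes. At the start the bar stands within 0.8 rad of the block's x axis. It turns with a drag of about 0.08 N m and stays where it is left. Clockwise from above shuts: it meets the seat 0.85 to 1.25 rad clockwise from its start; where exactly differs each time and cannot be seen, only felt.
- bar_seat (a joint): How far the handle has squeezed the valve's seat (rad): 0 off the seat, then growing as the handle is turned on clockwise; the torque rises above the drag by 3 N m per rad (0.1 rad: 0.3 N m more). Snug is over 0.06 rad; over 0.18 rad the seat is damaged. Let go, the seat pushes the handle back until friction holds it at about 0.02 to 0.03 rad.
- bar_pin_top (a point): Centre of the top of the bar-handled valve's bleed pin, a steel pin of 11 mm diameter standing upright, its top 62 mm above the bench and 8 mm above the brass collar round it (18 mm wide).
- bar_pin (a joint): How far that bleed pin is pushed down (m): 0 out, 0.006 fully in. A spring pushes it back, 2 N at first to 6 N fully in.
- round_valve: Aluminium valve block like bar_valve (120 x 58 x 40 mm, origin under its valve axis, same axes, its own bleed pin and outlet), with a black round knob 41 mm wide with a ribbed rim; top 96 mm above the bench at most. It turns very lightly and must not be touched. It is in any of the four places of the row.
- star_valve: Aluminium valve block like bar_valve (120 x 58 x 40 mm, origin under its valve axis, same axes, its own bleed pin and outlet), with a black five-lobed star knob 40 mm wide; top 96 mm above the bench at most. It turns very lightly and must not be touched. It is in any of the four places of the row.
- cross_valve: Aluminium valve block like bar_valve (120 x 58 x 40 mm, origin under its valve axis, same axes, its own bleed pin and outlet), with a black four-armed cross handle of round bars, 40 mm across; top 96 mm above the bench at most. It turns very lightly and must not be touched. It is in any of the four places of the row.
- nozzle_nut: Brass hexagon nut 30 x 34 x 29 mm lying loose on top of the header behind the valves; a bystander. Origin under its middle.
- cutting_head: Steel cutting head, 36 mm wide and 98 mm high, standing loose on the bench behind the manifold; a bystander. Origin under its middle.
- cut_gear: Steel gear blank, 78 mm wide and 10 mm thick, lying loose on the bench in front of the manifold; a bystander. Origin under its middle.
- tape_measure: Pocket tape measure 37 x 84 x 66 mm standing loose on the bench by the left end of the manifold; a bystander. Origin under its middle.

How it is judged:
By the outcome, as a careful person would: the job done as asked, in the order asked, and still so for the second after the job is handed in, with the robot touching nothing.
It also fails if it takes over 48 s, if anything falls off the work surface, if the arm or the gripper's body presses on something with over 40 N, if the wrist force passes 120 N, or if a joint passes its speed limit or range.

## Working session

There is one attempt and no reset: what is moved stays moved. The work goes in short steps, Python scripts to look and compute and a shell command to move; the robot and the scene stay as the last step left them, time stands still between calls to the robot, and variables do not carry over. Pictures are saved under pics/ and viewed, about 8 in all and at most 12, crops included, and the job is handed in when it is done.

```bash
mkdir -p pics; ls; cat > h.py <<'E'
import numpy as np,cv2
from cell import ctrl
def world(p,u,v,d=None):
    u=np.asarray(u,float);v=np.asarray(v,float)
    if d is None:d=p["depth"][int(v),int(u)]
    K=p["camera_matrix"];c=np.array([(u-K[0,2])/K[0,0]*d,(v-K[1,2])/K[1,1]*d,d])
    return p["R"].T@(c-p["t"])
def onz(p,u,v,z):
    K=p["camera_matrix"];r=p["R"].T@np.array([(u-K[0,2])/K[0,0],(v-K[1,2])/K[1,1],1]);o=-p["R"].T@p["t"]
    return o+r*(z-o[2])/r[2]
def save(p,n):cv2.imwrite("pics/"+n+".png",p["color"][:,:,::-1])
E
python3 - <<'E'
from h import *
np.set_printoptions(precision=1,suppress=True)
s=ctrl.read_state();print(s)
P={}
for c in("top","scene"):
    p=ctrl.get_image(c);P[c]=p;save(p,c);print(c,p["R"].T@-p["t"])
    for q in("bar_handle","bar_valve","bar_pin","round_valve","star_valve","cross_valve","manifold","cut_gear","tape_measure"):
        for r in ctrl.search_frame(q,p)[:2]:
            e=r["extent"];print(q,round(r["conf"],2),np.array(e),world(p,e[0],e[1]))
E
```

```text
pics
{'clock': 0.0, 'qpos': array([ 1.3,  0.6,  0. ,  1.5, -0. ,  1. , -0. ]), 'qd': array([ 0., -0., -0.,  0., -0.,  0.,  0.]), 'tau': array([ -0. , -56.3,   1.2, -19.3,   0. ,   0. ,   0. ]), 'eef_pos': array([ 151.8, -631.4,  230.4]), 'tool_rot': array([-3.1, -0. ,  0.2]), 'force': array([-0.1, -0.3,  0.1]), 'torque': array([-0.,  0., -0.]), 'width': 85.18897731187036}
top [ 364.3  202.5 1116.8]
bar_handle 0.54 [349.8 182.9  17.5  21. ] [609.2 114.9 103.3]
bar_valve 0.7 [350.8 198.   40.1  65. ] [587.5 111.7  50.7]
round_valve 0.89 [377.8 193.   35.5  61.8] [592.7  51.2  53.3]
round_valve 0.29 [321.2 203.1  32.   62.9] [581.5 178.1  53.3]
star_valve 0.59 [322.2 200.8  31.7  67.7] [584.7 175.7  61.6]
star_valve 0.22 [235.2 192.2  43.7  28.3] [620.7 363.6  65.5]
cross_valve 0.58 [293.4 204.2  34.5  66.7] [581.8 238.8  67.4]
manifold 0.48 [350.9 183.2  11.9  26.2] [608.5 112.5 102.4]
cut_gear 0.85 [315.7 262.9  39.6  35.3] [455.7 202.1   7.1]
tape_measure 0.78 [235.9 192.4  42.7  25. ] [620.1 362.1  65.4]
scene [250.  920.1 540.4]
bar_handle 0.52 [322.9 178.6  18.9  23.9] [600.9 127.8  95.2]
bar_valve 0.6 [331.9 195.8  71.   51.5] [586.  119.3  56.1]
bar_valve 0.48 [308.2 221.8 127.4 103.7] [583.7 234.2  63.4]
round_valve 0.61 [341.6 181.2  71.2  49.5] [592.9  50.4  53.7]
star_valve 0.79 [320.2 213.6  75.   56.2] [583.2 183.   51.8]
cross_valve 0.62 [304.6 233.   79.7  54.8] [582.7 252.3  51.1]
manifold 0.92 [306.6 222.8 123.8 105.4] [585.3 237.5  62.9]
cut_gear 0.6 [380.5 256.6  45.8  31.1] [454.8 213.1   9.2]
tape_measure 0.91 [247.5 278.7  33.6  54.2] [609.7 400.8  51.2]
tape_measure 0.63 [380.5 257.7  44.2  31.6] [453.7 216.5   9.3]
```

```bash
python3 - <<'E'
import cv2
a=cv2.imread("pics/top.png")[120:300,210:430];b=cv2.imread("pics/scene.png")[130:310,230:410]
a=cv2.resize(a,None,fx=3.4,fy=3.4,interpolation=3);cv2.imwrite("pics/topc.png",a)
cv2.imwrite("pics/scc.png",cv2.resize(b,None,fx=3.3,fy=3.3,interpolation=3))
E
```

```text
(no output)
```

View pics/topc.png

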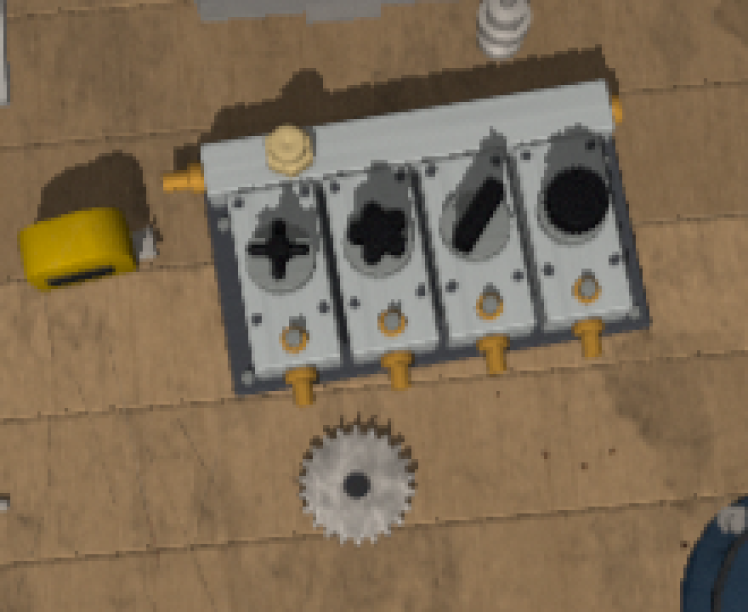

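View pics/top.png

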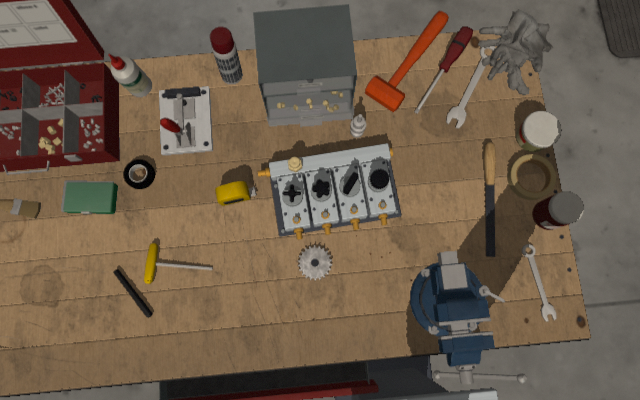

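```bash
cat >> h.py <<'E'
from scipy.spatial.transform import Rotation as Ro
def to(x,y,z,yaw=None):
    s=ctrl.read_state();R=Ro.from_euler("xyz",s["tool_rot"]);d=R.inv().apply(np.array([x,y,z])-s["eef_pos"])/30
    print("t",round(s["clock"],2),"pos",s["eef_pos"].round(1),"rpy",s["tool_rot"].round(3),"q",s["qpos"].round(2),"w",round(s["width"],1),"F",s["force"].round(1),"M",s["torque"].round(3))
    print("shift units",d.round(2))
    if yaw is not None:
        print("turn units",((R.inv()*Ro.from_euler("xyz",[np.pi,0,yaw])).as_rotvec()/np.radians(6)).round(2))
E
python3 - <<'E'
from h import *
p=ctrl.get_image("top")
# highest thing along the path
m=0
v,u=np.mgrid[0:400:2,0:640:2];d=p["depth"][::2,::2]
K=p["camera_matrix"];c=np.stack([(u-K[0,2])/K[0,0]*d,(v-K[1,2])/K[1,1]*d,d],-1)
W=(c-p["t"])@p["R"]
ok=(d>0)&(W[...,1]>-450)&(W[...,1]<300)&(W[...,0]>250)&(W[...,0]<800)&(W[...,2]>100)
for w in W[ok][::20]:print(w.round())
to(609,113,260,2.65)
E
```

```text
[799. 198. 158.]
[766. 125. 126.]
[765. 120. 115.]
[764. 155. 115.]
[763. 233. 124.]
[758.  81. 102.]
[762. 195. 106.]
[620. 109. 101.]
[595. 124. 102.]
[ 534. -340.  102.]
[ 524. -360.  100.]
[ 515. -362.  101.]
[ 507. -309.  101.]
[ 497. -329.  101.]
[356. -63. 101.]
[351. -76. 109.]
[346. -89. 116.]
[343. -81. 116.]
[341. -56. 118.]
[339. -32. 119.]
[ 332. -112.  114.]
[330. -86. 121.]
[329. -58. 118.]
[328. -30. 117.]
[ 320. -109.  118.]
[319. -84. 119.]
[317. -58. 114.]
[316. -33. 115.]
[ 308. -112.  115.]
[307. -84. 115.]
[306. -55. 116.]
[ 281. -118.  119.]
[ 277. -119.  115.]
[276. -94. 117.]
[274. -66. 117.]
[273. -42. 116.]
[ 266. -121.  116.]
[264. -96. 118.]
[263. -72. 120.]
[260. -50. 112.]
[ 254. -127.  115.]
[253. -98. 118.]
[251. -29. 112.]
t 1.05 pos [ 151.9 -632.   231.3] rpy [ 3.142 -0.     0.236] q [ 1.27  0.63  0.04  1.52 -0.03  1.   -0.02] w 85.4 F [ 0.3 -0.6  0.5] M [ 0.068  0.003 -0.038]
shift units [ 20.62 -20.59  -0.96]
turn units [  0.     0.   -23.05]
```

```bash
python3 -m crank '[[[0.9,-0.6,-0.1,0,0,0],[0.9,-0.6,-0.1,0,0,0],[0.9,-0.6,-0.1,0,0,0],[0.9,-0.6,-0.1,0,0,0],[0.9,-0.6,-0.1,0,0,0],[0.9,-0.6,-0.1,0,0,0],[0.9,-0.6,-0.1,0,0,0],[0.9,-0.6,-0.1,0,0,0],[0.9,-0.6,-0.1,0,0,0],[0.9,-0.6,-0.1,0,0,0],[0.9,-0.6,0,0,0,0],[0.9,-0.6,0,0,0,0]]]' 0.2
python3 -c "
from h import *
to(609,113,260,2.65)"
```

```text
clock: 2.05
eef_pos: [420.6, -343.8, 260.8]
tool_rot: [3.135, 0.004, 0.217]
force: [0.5, -1.2, -0.7]
width: 33.9
t 2.05 pos [ 420.6 -343.8  260.8] rpy [3.135 0.004 0.217] q [ 0.61  0.44  0.02  1.78 -0.    0.92 -0.72] w 33.9 F [ 0.5 -1.2 -0.7] M [-0.027 -0.032 -0.005]
shift units [  9.41 -13.52  -0.11]
turn units [-2.000e-02  1.000e-01 -2.323e+01]
```

```bash
python3 -m crank '[[[0.75,-1,0,0,0,0],[0.75,-1,0,0,0,0],[0.75,-1,0,0,0,0],[0.75,-1,0,0,0,0],[0.75,-1,0,0,0,0],[0.75,-1,0,0,0,-1],[0.65,-1,0,0,0,-1],[0.5,-1,0,0,0,-1],[0.4,-1,0,0,0,-1],[0.3,-1,0,0,0,-1],[0.2,-1,0,0,0,-1],[0,-1,0,0,0,-1]]]'
python3 -c "
from h import *
to(540,105,260,2.65)"
```

```text
clock: 3.05
eef_pos: [481.7, 58.0, 258.8]
tool_rot: [3.125, -0.002, 0.987]
force: [-1.0, 0.6, 0.4]
width: 34.0
t 3.05 pos [481.7  58.  258.8] rpy [ 3.125e+00 -2.000e-03  9.870e-01] q [-0.    0.36 -0.25  1.94  0.13  0.85 -0.9 ] w 34.0 F [-1.   0.6  0.4] M [0.022 0.019 0.045]
shift units [ 2.38  0.76 -0.02]
turn units [  0.13   0.12 -15.88]
```

```bash
python3 -m crank '[[[0.6,0.3,0,0,0,-1],[0.6,0.3,0,0,0,-1],[0.6,0.4,0,0,0,-1],[0.5,0.5,0,0,0,-1],[0,0,0,0,0,-1],[0,0,0,0,0,-1],[0,0,0,0,0,-1],[0,0,0,0,0,-1],[0,0,0,0,0,-1],[0,0,0,0,0,-1],[0,0,0,0,0,-1],[0,0,0,0,0,-1]]]'
python3 - <<'E'
from h import *
to(609,113,260,2.65)
p=ctrl.get_image("wrist");save(p,"w1");print(p["R"].T@-p["t"])
for q in("bar_handle","bar_pin"):
    for r in ctrl.search_frame(q,p)[:2]:
        e=r["extent"];print(q,round(r["conf"],2),np.array(e).round(),world(p,e[0],e[1]).round(1))
E
```

```text
clock: 4.05
eef_pos: [544.6, 113.6, 259.1]
tool_rot: [3.14, 0.011, 2.323]
force: [0.2, 0.8, 0.5]
width: 34.4
t 4.05 pos [544.6 113.6 259.1] rpy [3.14  0.011 2.323] q [ 0.13  0.51 -0.59  1.74  0.35  0.99  0.15] w 34.4 F [0.2 0.8 0.5] M [ 0.075 -0.009  0.023]
shift units [-1.48  1.55 -0.01]
turn units [-0.01  0.11 -3.13]
[493.15556119 168.62533389 399.87891904]
bar_handle 0.83 [365. 217.  20.  48.] [605.3 116.7 101.3]
bar_handle 0.31 [326. 182.   9.   8.] [556.9 109.5  62. ]
bar_pin 0.64 [363. 217.  17.  48.] [603.8 115.1 101.5]
```

View pics/w1.png

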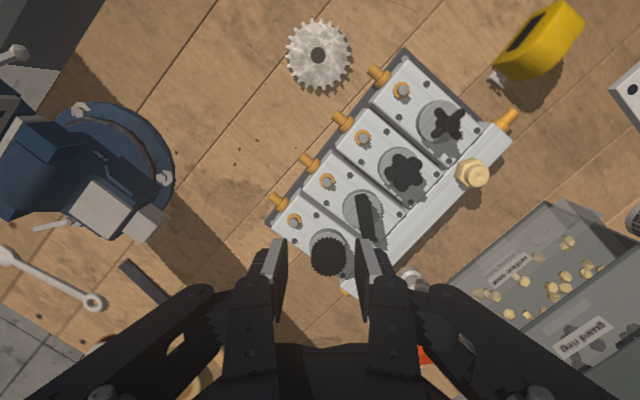

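```bash
cat >> h.py <<'E'
def cloud(p):
    v,u=np.mgrid[0:400,0:640];d=p["depth"];K=p["camera_matrix"]
    c=np.stack([(u-K[0,2])/K[0,0]*d,(v-K[1,2])/K[1,1]*d,d],-1)
    W=((c-p["t"])@p["R"])[d>0];return W
def fit(p):
    W=cloud(p)
    b=W[(np.hypot(W[:,0]-608,W[:,1]-115)<32)&(W[:,2]>94)&(W[:,2]<112)]
    if len(b)>5:
        r=cv2.minAreaRect(b[:,:2].astype(np.float32));e=np.linalg.eigh(np.cov(b[:,:2].T))[1][:,1]
        print("bar",len(b),"rect",np.round(r[0],1),np.round(r[1],1),"ang",np.arctan(e[1]/e[0]).round(3),"z",np.median(b[:,2]).round(1))
    q=W[(np.hypot(W[:,0]-557,W[:,1]-109)<16)&(W[:,2]>59)&(W[:,2]<68)]
    if len(q):
        print("pin",len(q),((q.min(0)+q.max(0))/2).round(1),q.mean(0).round(1),np.ptp(q,0).round(1))
    h=W[(W[:,2]>43)&(W[:,2]<49)&(W[:,0]>625)&(W[:,0]<690)&(W[:,1]>0)&(W[:,1]<300)]
    if len(h)>50:
        r=cv2.fitLine(h[:,:2].astype(np.float32),cv2.DIST_HUBER,0,.01,.01).ravel();print("header yaw",np.arctan(-r[0]/r[1]).round(3),len(h))
E
python3 - <<'E'
from h import *
for c in("wrist","top","scene"):
    print(c);fit(ctrl.get_image(c))
E
```

```text
wrist
bar 530 rect [610.1 113.3] [14.  45.4] ang -0.62 z 100.7
pin 69 [557.8 109.   61.2] [557.4 109.1  61.1] [10.8 10.1  3.1]
header yaw 0.049 5236
top
pin 20 [561.9 108.3  62.8] [561.1 108.9  62.4] [11.1  9.1  7.4]
header yaw 0.032 678
scene
bar 124 rect [608.2 115.4] [14.6 48.6] ang -0.617 z 100.9
pin 16 [557.4 111.6  61.4] [557.  111.1  61.8] [10.9  9.3  4.1]
header yaw 0.069 1007
```

```bash
python3 -m crank '[[[-0.5,0.5,0.5,0,0,-1],[-0.5,0.5,0.5,0,0,-0.9],[-0.5,0.5,0.5,0,0,0],[0,0,0.5,0,0,0],[0,0,0.5,0,0,0],[0,0,0,0,0,0]]]'
python3 - <<'E'
from h import *
to(609.7,113.8,110,2.52)
p=ctrl.get_image("wrist");save(p,"w2");fit(p)
E
```

```text
clock: 4.85
eef_pos: [612.8, 117.2, 183.4]
tool_rot: [3.141, 0.017, 2.514]
force: [-0.4, -0.8, -0.7]
width: 34.3
t 4.85 pos [612.8 117.2 183.4] rpy [3.141 0.017 2.514] q [ 0.1   0.7  -0.58  1.65  0.47  0.93  0.29] w 34.3 F [-0.4 -0.8 -0.7] M [-0.007  0.053  0.005]
shift units [ 0.06 -0.15  2.45]
turn units [ 0.    0.16 -0.06]
bar 1007 rect [609.9 113.3] [13.6 44.9] ang -0.635 z 100.8
pin 127 [557.8 109.1  60.7] [557.8 109.3  61. ] [10.5 10.4  3.4]
header yaw 0.068 9618
```

View pics/w2.png

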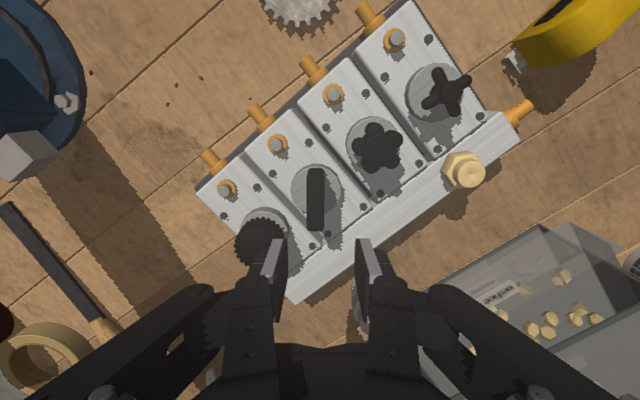

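```bash
python3 -m crank '[[[0.03,-0.08,0.5,0,0.16,0],[0.03,-0.07,0.5,0,0,0],[0,0,0.5,0,0,0],[0,0,0.4,0,0,0],[0,0,0,0,0,0]]]'
python3 -c "
from h import *
to(609.8,113.5,74,2.515)"
```

```text
clock: 5.32
eef_pos: [611.1, 115.6, 129.1]
tool_rot: [3.135, 0.004, 2.511]
force: [-0.0, -0.0, 0.6]
width: 34.3
t 5.32 pos [611.1 115.6 129.1] rpy [3.135 0.004 2.511] q [ 0.1   0.76 -0.55  1.69  0.51  0.83  0.26] w 34.3 F [-0.  -0.   0.6] M [-0.026  0.034  0.031]
shift units [ 0.   -0.09  1.84]
turn units [ 0.06  0.04 -0.04]
```

```bash
python3 -m crank '[[[0,-0.08,0.4,0,0,0],[0,0,0.4,0,0,0],[0,0,0.4,0,0,0],[0,0,0.4,0,0,0],[0,0,0.2,0,0,0],[0,0,0,0,0,0]]]'
python3 -c "
from h import *
to(609.8,113.5,74,2.515)"
```

```text
clock: 5.82
eef_pos: [612.0, 114.4, 73.8]
tool_rot: [3.132, 0.007, 2.51]
force: [-0.9, -0.8, 0.9]
width: 34.1
t 5.82 pos [612.  114.4  73.8] rpy [3.132 0.007 2.51 ] q [ 0.07  0.83 -0.5   1.72  0.57  0.72  0.22] w 34.1 F [-0.9 -0.8  0.9] M [-0.014  0.016  0.025]
shift units [ 0.04 -0.07 -0.01]
turn units [ 0.09  0.06 -0.05]
```

Close on the bar.

```bash
python3 -m crank '[[[0.04,-0.06,0,0.09,0.06,0],[0,0,0,0,0,0],[0,0,0,0,0,0],[0,0,0,0,0,0],[0,0,0,0,0,0],[0,0,0,0,0,0]]]' 1
python3 -c "
from h import *
to(609.8,113.5,74,2.515)"
```

```text
clock: 6.32
eef_pos: [609.7, 113.9, 73.6]
tool_rot: [-3.14, -0.001, 2.51]
force: [0.6, 0.5, -4.4]
width: 13.1
t 6.32 pos [609.7 113.9  73.6] rpy [-3.14e+00 -1.00e-03  2.51e+00] q [ 0.07  0.83 -0.51  1.72  0.56  0.74  0.22] w 13.1 F [ 0.6  0.5 -4.4] M [-0.002 -0.09  -0.007]
shift units [-0.01 -0.01 -0.01]
turn units [-0.01 -0.01 -0.05]
```

```bash
python3 -m crank '[[[0,0,0,0,0,0.7],[0,0,0,0,0,0.7],[0,0,0,0,0,0.7],[0,0,0,0,0,0.7],[0,0,0,0,0,0]]]'
python3 -c "
from h import *
to(609.7,113.9,73.6)"
```

```text
clock: 6.73
eef_pos: [610.1, 114.3, 73.6]
tool_rot: [3.141, -0.001, 2.205]
force: [0.2, -0.4, -4.3]
width: 13.0
t 6.73 pos [610.1 114.3  73.6] rpy [ 3.141e+00 -1.000e-03  2.205e+00] q [ 0.03  0.82 -0.43  1.72  0.48  0.71 -0.02] w 13.0 F [ 0.2 -0.4 -4.3] M [-0.042 -0.113 -0.087]
shift units [-0.   -0.02 -0.  ]
```

```bash
python3 -m crank '[[[0,0,0,0,0,0.7],[0,0,0,0,0,0.7],[0,0,0,0,0,0.7],[0,0,0,0,0,0.7],[0,0,0,0,0,0]]]'
python3 -c "
from h import *
to(609.7,113.9,73.6)"
python3 -m crank '[[[0,0,0,0,0,0.4]]]'
python3 -c "
from h import *
to(609.7,113.9,73.6)
for i in range(5):
  ctrl.get_image('wrist');print(ctrl.read_state()['torque'].round(3))"
```

```text
clock: 7.15
eef_pos: [610.6, 114.6, 73.6]
tool_rot: [3.14, -0.001, 1.91]
force: [-0.1, 0.0, -4.4]
width: 13.0
t 7.15 pos [610.6 114.6  73.6] rpy [ 3.14e+00 -1.00e-03  1.91e+00] q [-0.02  0.81 -0.35  1.72  0.4   0.68 -0.24] w 13.0 F [-0.1  0.  -4.4] M [-0.038 -0.04  -0.04 ]
shift units [-0.01 -0.04  0.  ]
clock: 7.23
eef_pos: [610.6, 114.6, 73.6]
tool_rot: [3.14, -0.001, 1.872]
force: [0.6, -1.3, -3.9]
width: 12.7
t 7.23 pos [610.6 114.6  73.6] rpy [ 3.140e+00 -1.000e-03  1.872e+00] q [-0.03  0.8  -0.34  1.72  0.39  0.68 -0.27] w 12.7 F [ 0.6 -1.3 -3.9] M [ 0.019 -0.144  0.03 ]
shift units [-0.01 -0.04 -0.  ]
[ 0.044 -0.106  0.013]
[-0.056 -0.131 -0.072]
[-0.038 -0.19  -0.089]
[-0.012 -0.163 -0.031]
[ 0.01  -0.173  0.01 ]
```

```bash
cat > m.py <<'E'
from h import *
T=[];Q=[]
for i in range(6):
    ctrl.get_image('wrist');s=ctrl.read_state();T.append(s['torque']);Q.append(s['tau'][6])
print("yaw",s['tool_rot'][2].round(3),"turned",(2.51-s['tool_rot'][2]).round(3),"M",np.mean(T,0).round(3),"tau7",np.round(np.mean(Q),3),"t",round(s['clock'],2),"pos",s["eef_pos"].round(1),"F",s["force"].round(1))
E
python3 -m crank '[[[0,0,0,0,0,0.6],[0,0,0,0,0,0.6],[0,0,0,0,0,0.2]]]'; python3 m.py; python3 -m crank '[[[0,0,0,0,0,0.5]]]'; python3 m.py
```

```text
clock: 7.73
eef_pos: [610.9, 114.7, 73.6]
tool_rot: [3.14, -0.003, 1.725]
force: [0.9, -0.3, -4.9]
width: 12.9
yaw 1.726 turned 0.784 M [-0.043 -0.18  -0.034] tau7 -0.008 t 8.03 pos [610.9 114.7  73.6] F [ 1.7  0.3 -3.9]
clock: 8.12
eef_pos: [611.0, 114.7, 73.6]
tool_rot: [3.14, -0.003, 1.675]
force: [1.2, 0.3, -3.6]
width: 13.2
yaw 1.675 turned 0.835 M [-0.008 -0.236 -0.065] tau7 0.004 t 8.42 pos [611.  114.7  73.6] F [ 0.9  0.5 -4.9]
```

```bash
for i in 1; do python3 -m crank '[[[0,0,0,0,0,0.5]]]' >/dev/null; python3 m.py; done; python3 -m crank '[[[0,0,0,0,0,0.5]]]' >/dev/null; python3 m.py
```

```text
yaw 1.624 turned 0.886 M [-0.008 -0.281 -0.056] tau7 -0.025 t 8.8 pos [611.1 114.7  73.6] F [ 2.1  0.1 -4.7]
yaw 1.572 turned 0.938 M [-0.029 -0.36   0.035] tau7 -0.104 t 9.18 pos [611.2 114.7  73.6] F [ 1.3  0.1 -5. ]
```

```bash
python3 -m crank '[[[0,0,0,0,0,0.3]]]' >/dev/null; python3 m.py; 
```

```text
yaw 1.541 turned 0.969 M [-0.055 -0.416  0.071] tau7 -0.114 t 9.57 pos [611.3 114.7  73.6] F [ 2.  -0.1 -5.3]
```

```bash
python3 -m crank '[[[0,0,0,0,0,0.3]]]' >/dev/null; python3 m.py;  python3 -m crank '[[[0,0,0,0,0,0.3]]]' >/dev/null; python3 m.py
```

```text
yaw 1.51 turned 1.0 M [-0.064 -0.455  0.144] tau7 -0.176 t 9.95 pos [611.3 114.7  73.6] F [ 1.7 -0.2 -4.6]
yaw 1.478 turned 1.032 M [-0.065 -0.515  0.191] tau7 -0.237 t 10.33 pos [611.4 114.6  73.6] F [ 2.4 -1.2 -5.4]
```

```bash
python3 -m crank '[[[0,0,0,0,0,0.2]]]' >/dev/null; python3 m.py
```

```text
yaw 1.457 turned 1.053 M [-0.072 -0.497  0.255] tau7 -0.272 t 10.72 pos [611.5 114.7  73.6] F [ 1.8 -0.3 -4.2]
```

```bash
python3 -m crank '[[[0,0,0,0,0,0],[0,0,0,0,0,0],[0,0,0,0,0,0],[0,0,0,0,0,0],[0,0,-0.3,0,0,0],[0,0,-0.6,0,0,0],[0,0,-0.8,0,0,0],[0,0,-1,0,0,0],[0,0,-1,0,0,0],[0,0,0,0,0,0]]]' 0.2
python3 - <<'E'
from h import *
to(557.8,109.1,120,1.5)
p=ctrl.get_image("wrist");save(p,"w3");fit(p)
p=ctrl.get_image("scene");fit(p)
E
```

```text
clock: 11.55
eef_pos: [607.9, 115.7, 192.6]
tool_rot: [-3.136, -0.004, 1.455]
force: [1.2, -0.5, -0.1]
width: 34.3
t 11.55 pos [607.9 115.7 192.6] rpy [-3.136 -0.004  1.455] q [-0.06  0.64 -0.28  1.64  0.2   0.89 -0.53] w 34.3 F [ 1.2 -0.5 -0.1] M [ 0.049 -0.033  0.037]
shift units [-0.42 -1.62  2.43]
turn units [-0.05 -0.04 -0.43]
bar 934 rect [610.7 113.5] [14.  46.2] ang -1.559 z 100.8
pin 102 [558.  109.8  60.8] [558.2 109.8  61. ] [ 9.9 10.1  3.6]
header yaw 0.09 10888
bar 122 rect [609.2 114.6] [49.2 14.2] ang 1.543 z 101.0
pin 16 [557.4 111.2  61.9] [557.2 111.2  61.9] [9.8 8.  2.8]
header yaw 0.066 1015
```

View pics/w3.png

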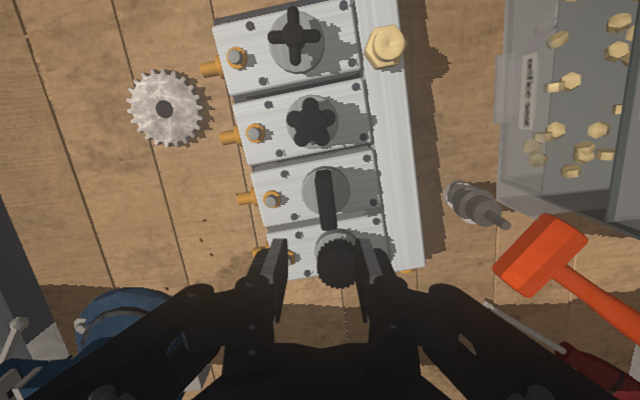

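```bash
python3 -m crank '[[[-0.1,-0.5,0,0,0,0],[-0.1,-0.5,0,0,0,0],[-0.2,-0.6,0,0,0,1],[0,0,0,0,0,1],[0,0,0,0,0,1],[0,0,0,0,0,1],[0,0,0,0,0,1],[0,0,0,0,0,1],[0,0,0,0,0,1],[0,0,0,0,0,1],[0,0,0,0,0,1],[0,0,0,0,0,1]]]' 1
python3 -c "
from h import *
to(558,109.5,110,0.1)"
```

```text
clock: 12.65
eef_pos: [541.0, 104.3, 176.6]
tool_rot: [-3.131, 0.04, 0.357]
force: [0.9, 0.1, -0.4]
width: -0.0
t 12.65 pos [541.  104.3 176.6] rpy [-3.131  0.04   0.357] q [-0.26  0.57  0.03  1.82 -0.03  0.79 -1.42] w -0.0 F [ 0.9  0.1 -0.4] M [ 0.001 -0.02  -0.038]
shift units [0.68 0.06 2.19]
turn units [-0.06  0.39  2.45]
```

```bash
python3 -m crank '[[[0.3,0,0,0,0.39,0.8],[0.3,0.1,0.3,0,0,0.8],[0,0,0.5,0,0,0.8],[0,0,0.5,0,0,0],[0,0,0.5,0,0,0],[0,0,0,0,0,0]]]'
python3 -c "
from h import *
to(558,109.5,72,0.1)"
```

```text
clock: 13.15
eef_pos: [553.5, 106.5, 114.8]
tool_rot: [-3.135, 0.012, 0.087]
force: [-1.1, 0.5, 0.3]
width: -0.2
t 13.15 pos [553.5 106.5 114.8] rpy [-3.135  0.012  0.087] q [-0.3   0.67  0.09  1.86 -0.11  0.63 -1.61] w -0.2 F [-1.1  0.5  0.3] M [-0.05   0.032  0.042]
shift units [ 0.17 -0.08  1.43]
turn units [-0.06  0.11 -0.13]
```

```bash
python3 -m crank '[[[0.12,-0.06,0.4,0,0.1,0],[0.05,-0.03,0.4,0,0,0],[0,0,0.4,0,0,0],[0,0,0.1,0,0,0],[0,0,0,0,0,0]]]'
python3 - <<'E'
from h import *
to(558,109.5,66,0.1)
p=ctrl.get_image("scene")
cv2.imwrite("pics/s2.png",cv2.resize(p["color"][130:290,250:430,::-1],None,fx=3.5,fy=3.5,interpolation=3))
E
```

```text
clock: 13.57
eef_pos: [555.7, 109.4, 72.2]
tool_rot: [-3.137, 0.008, 0.087]
force: [0.7, -0.4, 0.2]
width: 0.2
t 13.57 pos [555.7 109.4  72.2] rpy [-3.137  0.008  0.087] q [-0.29  0.74  0.08  1.88 -0.12  0.54 -1.61] w 0.2 F [ 0.7 -0.4  0.2] M [-0.011 -0.051  0.024]
shift units [0.08 0.   0.21]
turn units [-0.05  0.08 -0.12]
```

View pics/s2.png

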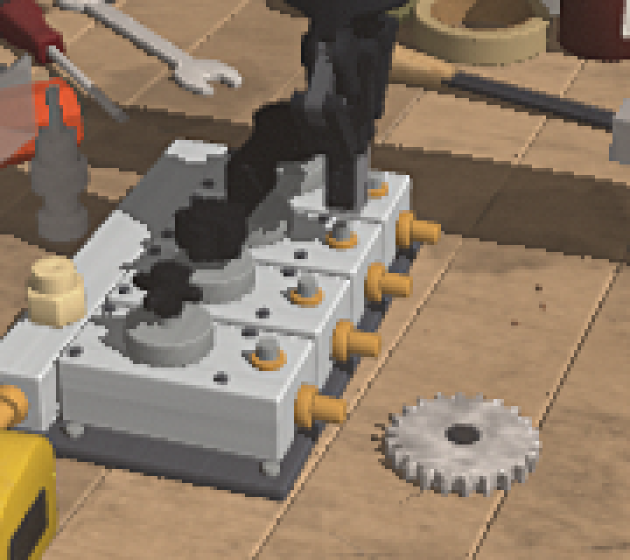

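```bash
python3 -m crank '[[[0.07,0,0.2,0,0.07,0],[0,0,0.15,0,0,0],[0,0,0,0,0,0]]]';python3 -m crank '[[[0.0,0,0.1,0,0,0],[0,0,0,0,0,0]]]'
python3 -c "
from h import *
to(558,109.5,56,0.1)"
```

```text
clock: 13.87
eef_pos: [559.1, 109.7, 62.7]
tool_rot: [-3.136, -0.003, 0.087]
force: [0.2, -0.2, 0.5]
width: 0.2
clock: 14.03
eef_pos: [559.5, 109.7, 60.2]
tool_rot: [-3.136, -0.004, 0.087]
force: [-1.8, -0.1, 3.7]
width: -0.3
t 14.03 pos [559.5 109.7  60.2] rpy [-3.136 -0.004  0.087] q [-0.29  0.76  0.08  1.88 -0.12  0.5  -1.61] w -0.3 F [-1.8 -0.1  3.7] M [-0.022  0.324  0.031]
shift units [-0.05  0.    0.14]
turn units [-0.05 -0.04 -0.13]
```

Contact at about 62 mm with the spring force as expected; press on to the stop.

```bash
python3 -m crank '[[[-0.05,0,0.1,0,0,0],[0,0,0.05,0,0,0],[0,0,0,0,0,0]]]';python3 -m crank '[[[0,0,0.05,0,0,0],[0,0,0,0,0,0]]]'
```

```text
clock: 14.28
eef_pos: [559.5, 109.7, 57.1]
tool_rot: [-3.136, -0.008, 0.086]
force: [-1.1, -0.8, 4.5]
width: -0.5
clock: 14.45
eef_pos: [559.5, 109.7, 56.5]
tool_rot: [-3.135, -0.008, 0.086]
force: [-1.0, -1.0, 5.5]
width: 0.2
```

```bash
python3 -m crank '[[[0,0,0.06,0,0,0],[0,0,0,0,0,0]]]';python3 -m crank '[[[0,0,0.06,0,0,0],[0,0,0,0,0,0]]]'
```

```text
clock: 14.62
eef_pos: [559.5, 109.7, 56.5]
tool_rot: [-3.135, -0.008, 0.086]
force: [-0.3, 0.0, 6.1]
width: 0.4
clock: 14.78
eef_pos: [559.5, 109.7, 56.6]
tool_rot: [-3.135, -0.009, 0.086]
force: [-1.0, -0.3, 5.1]
width: -0.2
```

```bash
python3 -m crank '[[[0,0,0.15,0,0,0],[0,0,0.15,0,0,0]]]';python3 -m crank '[[[0,0,0.25,0,0,0],[0,0,0.25,0,0,0],[0,0,0.25,0,0,0]]]'
```

```text
clock: 14.95
eef_pos: [559.8, 109.7, 55.0]
tool_rot: [-3.133, -0.01, 0.085]
force: [-14.2, -2.2, 59.1]
width: 0.3
clock: 15.2
eef_pos: [559.9, 109.8, 54.9]
tool_rot: [-3.129, -0.014, 0.084]
force: [-16.9, -2.5, 66.9]
width: 0.4
```

```bash
python3 -m crank '[[[0,0,-0.2,0,0,0],[0,0,-0.4,0,0,0],[0,0,-0.8,0,0,0],[0,0,-1,0,0,0],[0,0,-1,0,0,0],[-0.3,0,-1,0,0,0],[-0.5,0,-1,0,0,0],[-0.5,0,-0.5,0,0,0],[0,0,0,0,0,0],[0,0,0,0,0,0]]]'
python3 - <<'E'
from h import *
to(500,109,250)
for c in("wrist","scene","top"):
    p=ctrl.get_image(c);print(c);fit(p)
    if c=="scene":cv2.imwrite("pics/s3.png",cv2.resize(p["color"][120:310,220:430,::-1],None,fx=3.0,fy=3.0,interpolation=3))
E
```

```text
clock: 16.03
eef_pos: [516.1, 103.7, 244.2]
tool_rot: [-3.127, -0.018, 0.083]
force: [0.4, 0.4, -1.0]
width: -0.4
t 16.03 pos [516.1 103.7 244.2] rpy [-3.127 -0.018  0.083] q [-0.33  0.43  0.12  1.86 -0.08  0.83 -1.65] w -0.4 F [ 0.4  0.4 -1. ] M [ 0.017  0.071 -0.01 ]
shift units [-0.52 -0.22 -0.2 ]
wrist
bar 865 rect [611.  113.5] [14.  45.9] ang -1.558 z 100.7
pin 84 [558.2 109.5  61. ] [558.4 109.4  61. ] [9.6 9.9 3.4]
header yaw 0.074 10665
scene
bar 120 rect [609.3 115.8] [43.9 15.1] ang 1.538 z 101.2
pin 16 [557.1 111.2  61.8] [556.6 111.1  62. ] [10.3  7.6  3.6]
header yaw 0.071 1021
top
bar 115 rect [613.  118.1] [14.6 35.3] ang -1.501 z 102.3
header yaw 0.034 932
```

View pics/s3.png

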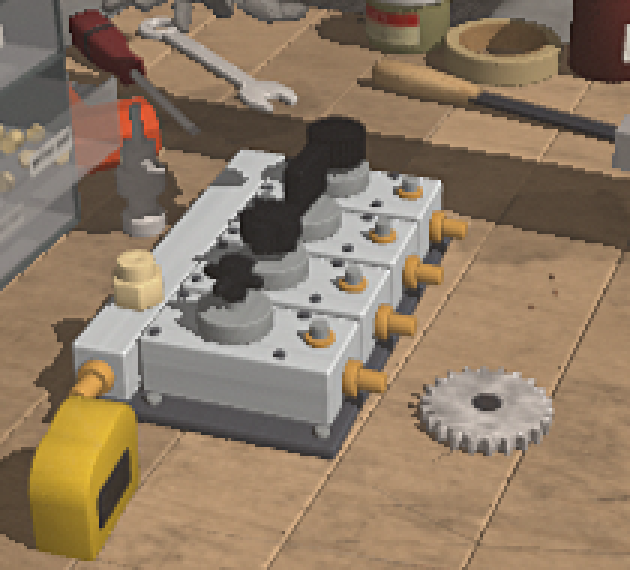

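```bash
python3 -c "
from cell import ctrl
print(ctrl.finish_job())"
```

```text
the job is handed in; nothing more can be done
None
```

I shut the bar-handled valve, nipped it up snug and bled its branch. I then handed the job in at about 16 s; no verdict was reported.

- **Shutting:** I gripped the bar and turned it clockwise. The seat was felt about 0.90 rad from the start, and I went on to a tool angle of 1.05 rad. Torque had then risen about 0.3 N m above the drag, a squeeze of about 0.10 rad. The tool angle puts an upper limit of about 0.15 rad on the squeeze, still under the 0.18 rad damage limit. After release the wrist camera showed the bar about 0.93 rad round from its start, which fits the expected spring-back.
- **Bleeding:** I pressed the pin from a top height of about 62 mm to a hard stop at a tool height of 55 mm. In the last rows the force went to 67 N against the stop, more than was needed but below the 120 N wrist limit. The pin sprang back, and its top measured 61 to 62 mm again.
- **Last picture:** The other valves, their pins, the nut, the cutting head, the gear and the tape measure all look undisturbed. The gripper is clear, about 245 mm above the bench.

**Disagreements:** The top camera put the bar and pin a few millimetres off, so I relied on the wrist and scene cameras. The wrist moment has noise of about 0.05 N m and a small offset, so I judged the seat from averaged changes in moment. The torque at the last joint agreed to within about 0.04 N m. Torque rose about 2 N m per rad of tool turn instead of the stated 3, which I put down to give in the grip.

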